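Load the tea carousel and present the tin at the front

TASK

Stand the green tea tin upright in the empty ringed place on the pantry carousel, set down rather than dropped, and let go of it; then turn the carousel until the tin stands in line with the red front pointer on the foot, with the carousel's round top knob between the gripper's fingers at the end. The program finishes while still holding: keep the knob gripped and the carousel still, do not let go. Leave the pepper mill and the two espresso cups where they stand.

Things in the scene. Friction and masses are not known exactly. Their poses are not given: they have to be found in the camera images.
- tea_tin: The loose tea tin: green round body 66 mm in diameter, gold lid 69 mm in diameter over the top 19 mm, 89 mm tall, about 0.2 kg. Origin at the centre of its underside, z up. It starts upright on the worktop, to the left of the carousel. It is round, so any grasp direction serves; with short fingers grip it high, at the lid.
- carousel_base: The carousel's fixed dark steel foot, a disc 220 mm in diameter, 14 mm high; it stays put in a run. Origin on the turning axis at worktop height; its -x axis points from the axis to the red front pointer, roughly toward the robot, turned differently in each run. The light wooden deck above it is 250 mm in diameter, its top 34 mm above the worktop.
- front_mark (a point): Top of the upright tab of the red front pointer on the fixed foot, 137 mm from the turning axis, 30 mm above the worktop, 22 mm wide.
- empty_seat (a point): Centre of the empty place, on the deck's top, 34 mm above the worktop, 85 mm from the turning axis; turns with the deck. Ring round it 8 mm high, inside 78, outside 86 mm in diameter. Three more rings at 90 degrees hold things fixed to the deck: opposite a teal tumbler 84 mm tall, at the sides an amber and a white jar 60 mm in diameter, 80 mm tall.
- knob_middle (a point): Middle of the round dark wooden knob on the turning axis, 149 mm above the worktop. The knob is 36 mm in diameter and 36 mm tall (131 to 167 mm above the worktop), on a steel post 16 mm in diameter, and is fixed to the deck: gripped from above and turned, it turns the deck.
- carousel (a joint): Angle of the deck about its vertical axis, rad: 0 (or any whole turn) when the empty place is exactly at the front pointer, growing counter-clockwise seen from above. No end stops and no spring: it turns freely both ways and stays where it is left (friction about 0.06 N m).
- pepper_mill: Bystander: dark wooden pepper mill, 58 mm in diameter, 170 mm tall, origin at the centre of its underside. Leave alone.
- espresso_a: Bystander: white espresso cup with a green band, 63 x 88 x 51 mm, behind the tin; origin near the centre of its underside. Leave alone.
- espresso_b: Bystander: the same kind of espresso cup, at the right of the carousel; origin near the centre of its underside. Leave alone.
- carousel_knob: The wooden knob itself: origin at the centre of its underside, 131 mm above the worktop, on the turning axis (18 mm below point knob_middle). Behind the carousel and the tin stands fixed shelving; its posts come as near as x = 0.67 m and run from the worktop to above the arm, one of them at y = 0.06 to 0.13 m, so carry the tin across on the near side.
Mind the look-alikes: they are no part of the job. Of the things that look like the tea_tin, the largest one is meant.

How it is judged (in metres and radians):
On the way, in this order (a step that is already met when the one before it is completed fails the run):
1. the tin stands upright in the empty place on the deck, let go of (horizontal distance between tea_tin and empty_seat below 0.012 m and z of tea_tin in the frame of carousel_base between 0.029 and 0.039 m and angle between tea_tin's own z axis and vertical below 0.08 rad and contact force between the fingers and tea_tin below 0.05 N), for 0.2 s.
2. with the tin aboard, the deck is turned so that the tin's place is at the front pointer (x of empty_seat in the frame of carousel_base below 0 m and y of empty_seat in the frame of carousel_base between -0.012 and 0.012 m and horizontal distance between tea_tin and empty_seat below 0.012 m and z of tea_tin in the frame of carousel_base between 0.029 and 0.039 m and angle between tea_tin's own z axis and vertical below 0.08 rad), for 0.2 s.
At the end, for the whole second after the job is handed in: Tin upright (0.08 rad) on the deck within 12 mm of its place's centre; place within 12 mm sideways of the pointer's line, on its side; deck under 0.05 rad/s; fingers press the knob with over 2 N, grasp point within 28 mm of its middle; mill and cups within 20 mm of their start (all of step 2 and velocity of joint carousel between -0.05 and 0.05 rad/s and contact force between the fingers and carousel_knob above 2 N and distance between the grasp point and knob_middle below 0.028 m and linear speed of tea_tin below 0.02 m/s and distance of each of pepper_mill, espresso_a, espresso_b from where it was at the start of the episode below 0.02 m); the arm keeps its last pose, push and grip.
It fails at once if the tin is dropped or let go in the air (height (world z) of tea_tin above 0.06 m and contact force between the fingers and tea_tin below 0.05 N).
It fails at once if the tin tips over (angle between tea_tin's own z axis and vertical above 0.6 rad).
It fails at once if the pepper mill is displaced or tipped (distance of pepper_mill from where it was at the start of the episode above 0.02 m or angle between pepper_mill's own z axis and vertical above 0.4 rad).
It fails at once if the espresso cup behind the tin is displaced or tipped (distance of espresso_a from where it was at the start of the episode above 0.02 m or angle between espresso_a's own z axis and vertical above 0.4 rad).
It fails at once if the espresso cup at the right is displaced or tipped (distance of espresso_b from where it was at the start of the episode above 0.02 m or angle between espresso_b's own z axis and vertical above 0.4 rad).
It also fails if it takes over 50 s, if anything falls off the work surface, if the arm or the gripper's body presses on something with over 40 N, if the wrist force passes 120 N, or if a joint passes its speed limit or range.

ROBOT

A 6-joint arm with a two-finger parallel gripper is mounted at the origin on a cart in front of the work surface, level with it; the furniture and walls round the work are solid. World frame = base frame: x ahead of the robot, y to its left, z up, the work surface at z = 0. Lengths are in mm, angles in rad, forces in N, time in s.
With the tool pointing down it reaches from about 350 to 875 mm from the base axis. Payload 4.2 kg.
Tool frame: the origin (TCP) lies midway between the tips of the shut fingers; the grasp point (between the pads) lies 19 mm behind it; z points along the fingers, y is the direction in which the jaws open and shut (so a half turn about z gives the same grasp; the last joint's range is limited). The gripper opens to 85 mm and grips with 20 to 120 N. Pads are 22 mm wide; open, the fingers measure 114 mm over their backs; the gripper's body (76 mm by 85 mm) begins 54 mm behind the grasp point. The pads swing forward as they close: fully open they stand 13 mm farther back than shut.
Start: joints at [1.041, 0.385, 0.008, 0, -1.194, -0.259], TCP at [443.409, 440.441, 231.312] pointing down, gripper open.
Joint ranges: [-3.14, 3.14], [-1.21, 2.06], [-1.07, 1.41], [-3.16, 2.05], [-2.99, -0.16], [-3.1, 3.1]. Speed limits (rad/s): [2.79, 2.79, 3.14, 3.14, 3.14, 3.14].

INTERFACE

Orientations are given as a unit quaternion [x, y, z, w].
In Python, from bench import readout, optics, workorder, nets gives the robot as it stands. The module is installed in compiled form; this text tells all that it offers.
- The arm moves only by the tool move_arm, never from a script. Its argument "steps" is a list of rows, each a list of 7 numbers: the opening, from -1 (shut) to 1 (fully open), so that 0 is half open, then the shift along the world's x, y, z in mm, then the turn, a rotation vector about the world's x, y, z in rad. In form: [[gripper, tx, ty, tz, wx, wy, wz], ...]. A call has 1 to 5 rows; each row is the pose to reach, as a shift and turn from the pose commanded when the call began; what a row does not reach only later rows make up. A row lasts 1/12 s, in which the tool goes at most 41.7 mm and 7.16 degrees, less where a joint would pass 70% of its speed; a pose out of reach is approached as far as the arm can. A call with a gripper value outside its range is refused whole. The fingers move at their own pace and stop on an object; the grip force is fixed at half the most. Time passes only in rows, so rows that repeat a pose let the fingers close. It gives the time, the measured TCP pose, the force and the opening at its end, in the units of the state.
- readout.read_state(): the state, without advancing time (a new reading comes with each control period).
- optics.get_image(name): name is "scene" or "top"; returns a dict with "frame" (384x512x3 uint8, blue, green, red), "fx", "fy", "cx", "cy" (pixels), "k1" (the pictures are not rectified: a ray, as slopes to the right and down, at radius r is drawn at 1 + k1 r^2 times it, then the intrinsics apply), "rvec" (rotation vector, rad) and "tvec" (3), from world to camera coordinates, as OpenCV has them. Camera axes: x right, y down, z forward; pixel columns grow to the right and rows downward; lengths in mm; the calibration is good to about 2 mm. A picture is of the moment at which its call begins. There is no depth.
- workorder.job_done(): hands the job in, once; it reports no verdict.
Trained networks look in a picture, given as the dict that the camera call returned (one of the last four; its "shot" number tells which), for a name from the list of things; names that differ only in an ending like _2 or _b are one class to them, and where a whole thing is asked for, a point or a joint stands for the part that bears it (a point fixed in the world has none). Each returns a list of dicts, best first, with "conf" (0 to 1); they miss things now and then, are a little off and sometimes report something else, mostly with a low value. They report only what shows in the picture. A call takes as long as a camera call. They do not tell look-alikes from the thing itself.
- nets.silhouettes(name, picture): "region" (384x512 bool, what is visible of it) and "extent" ([left, top, right, bottom] in pixels, round what is visible of it).
- nets.tip_of(name, picture): "uv" ([column, row] in pixels: a listed point, or the origin of a listed thing).
The state is a dict: "clock": time; "joints": joint angles; "joint_vel": joint speeds; "joint_efforts": joint torques, N m; "position": TCP position; "ee_rot": TCP orientation; "contact_force": force on the tool from outside, world axes, zero at the start; "wrist_torque": the same for the moment, N m; "gripper_width": finger opening in mm.
Only numpy, scipy, OpenCV 4.12 (cv2) and the standard library are available. Lean on these libraries where they do the work, as an engineer would, in place of code of your own. Each camera call takes 0.05 s, during which the arm holds its last target.

## Working session

There is one attempt and no reset: what is moved stays moved. The work goes in short steps, Python scripts to look and compute and a tool call to move; the robot and the scene stay as the last step left them, time stands still between calls to the robot, and variables do not carry over. Pictures are saved under pics/ and viewed, and the job is handed in when it is done.

Besides the shell and the picture viewer there is one more tool, called by a JSON object that holds its "name" and its "arguments", one argument or row to a line. move_arm: Moves the arm, as the interface text tells. Its arguments: {"type":"object","properties":{"steps":{"type":"array","items":{"type":"array","items":{"type":"number"}}}},"required":["steps"]}

```bash
mkdir -p pics; cat > h.py <<'E'
import numpy as np, cv2
from bench import readout, optics, workorder, nets
def cam(p):
    K=np.array([[p['fx'],0,p['cx']],[0,p['fy'],p['cy']],[0,0,1.]]);D=np.array([p['k1'],0,0,0,0.])
    return K,D,np.array(p['rvec'],float).reshape(3),np.array(p['tvec'],float).reshape(3)
def ray(p,uv):
    K,D,r,t=cam(p);R=cv2.Rodrigues(r)[0]
    n=cv2.undistortPoints(np.array(uv,float).reshape(-1,1,2),K,D).reshape(-1,2)
    d=np.c_[n,np.ones(len(n))]@R; return -R.T@t,d
def at_z(p,uv,z):
    c,d=ray(p,uv); return c+d*((z-c[2])/d[:,2])[:,None]
def proj(p,X):
    K,D,r,t=cam(p); return cv2.projectPoints(np.array(X,float).reshape(-1,1,3),r,t,K,D)[0].reshape(-1,2)
E
python3 - <<'E'
from h import *
s=readout.read_state();print(s)
for c in ['scene','top']:
    p=optics.get_image(c);cv2.imwrite(f'pics/{c}0.png',p['frame']);print(c,p['k1'],p['fx'],ray(p,[[256,192]]))
    for n in ['tea_tin','empty_seat','knob_middle','front_mark','carousel_base','pepper_mill','espresso_a']:
        try: print(n,[(np.round(q['uv'],1).tolist(),round(q['conf'],2)) for q in nets.tip_of(n,p)])
        except Exception as e: print(n,e)
    print([(q['extent'],q['conf'],q['region'].sum()) for q in nets.silhouettes('tea_tin',p)])
E
```

```text
{'clock': 0.0, 'joints': array([ 1.04056770e+00,  3.85535231e-01,  6.59990362e-03, -5.09545927e-04,
       -1.19397885e+00, -2.58590235e-01]), 'joint_vel': array([ 1.01235868e-03, -7.37584043e-04,  9.73125770e-05, -5.92288607e-04,
       -1.01235435e-04, -1.24461848e-04]), 'joint_efforts': array([ 7.83340420e-04, -3.92288232e+01,  1.88398665e+01,  4.18608025e+00,
       -4.59377232e-03, -8.53797673e-06]), 'position': array([443.02069203, 440.01933817, 230.22273881]), 'ee_rot': array([ 9.23186991e-01, -3.84349584e-01, -3.77998929e-04,  1.01711232e-03]), 'contact_force': array([-0.48382675,  0.06349217, -0.063484  ]), 'wrist_torque': array([ 0.04152704, -0.01053088, -0.01341497]), 'gripper_width': 85.2569074336407}
scene -0.13605050888763526 431.7994407811142 (array([-561.76601353, -512.18599964, 1255.00899818]), array([[ 0.65462307,  0.32060564, -0.6846362 ]]))
tea_tin [([187.7, 200.5], 0.71), ([197.9, 186.7], 0.61), ([177.9, 177.2], 0.56)]
empty_seat [([292.3, 218.0], 0.89)]
knob_middle [([271.0, 200.4], 0.52)]
front_mark [([266.9, 246.5], 0.82), ([291.0, 217.2], 0.22)]
carousel_base
[... 287 characters left out ...]
7, np.int64(159))]
top -0.047750125094830086 481.46056970701505 (array([ 400.52620125,   25.42921579, 1531.37468126]), array([[ 0.08416111,  0.00924571, -0.99643202]]))
tea_tin [([171.9, 186.0], 0.69), ([173.4, 222.1], 0.59), ([141.0, 187.7], 0.51)]
empty_seat [([309.4, 185.3], 0.59)]
knob_middle [([286.0, 193.7], 0.65), ([291.0, 193.3], 0.63)]
front_mark [([303.5, 241.2], 0.97)]
carousel_base [([286.5, 199.5], 0.92), ([183.0, 149.5], 0.4)]
pepper_mill [([132.7, 152.6], 0.77)]
espresso_a [([387.1, 223.6], 0.78), ([187.6, 149.9], 0.64)]
[([164.7, 217.0, 182.2, 222.9], 0.71, np.int64(216)), ([158.1, 174.2, 181.6, 196.5], 0.6, np.int64(502)), ([128.9, 178.5, 142.2, 193.7], 0.53, np.int64(208))]
```

```bash
python3 - <<'E'
import cv2,numpy as np
a=cv2.imread('pics/scene0.png')[140:300,150:370];cv2.imwrite('pics/s0c.png',cv2.resize(a,None,fx=3.6,fy=3.6,interpolation=2))
a=cv2.imread('pics/top0.png')[110:270,110:410];cv2.imwrite('pics/t0c.png',cv2.resize(a,None,fx=2.6,fy=2.6,interpolation=2))
E
```

```text
(no output)
```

View pics/s0c.png

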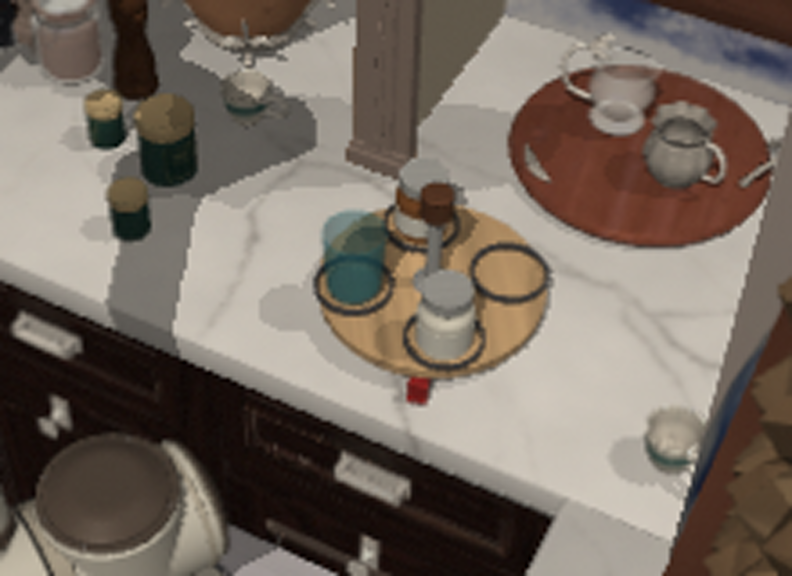

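View pics/t0c.png

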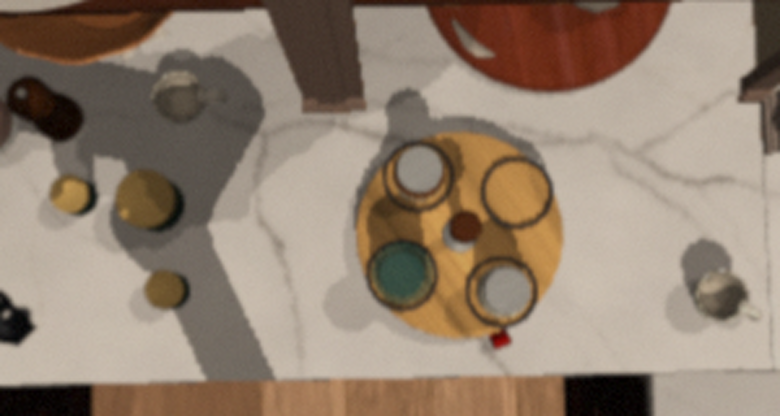

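```bash
cat > m.py <<'E'
from h import *
from scipy.optimize import least_squares
def ringfit(p,c0,rad,z,score): pass
ps=[optics.get_image(c) for c in ['scene','top']]
if __name__=='__main__':
  for c,p in zip(['scene','top'],ps):
    f=lambda n,z:[(np.round(at_z(p,[q['uv']],z)[0][:2],1).tolist(),round(q['conf'],2)) for q in nets.tip_of(n,p)]
    print(c)
    for n,z in [('tea_tin',0),('empty_seat',34),('knob_middle',149),('front_mark',30),('carousel_base',0),('pepper_mill',0),('espresso_a',0)]: print(n,f(n,z))
    # wooden deck mask fit, gold lid masks
    for q in nets.silhouettes('tea_tin',p):
        hsv=cv2.cvtColor(p['frame'],cv2.COLOR_BGR2HSV)
        r=q['region'];ys,xs=np.where(r)
        print(q['extent'],np.median(hsv[r],0),'bottom/ top ctr',at_z(p,[[xs.mean(),ys.mean()]],60)[0][:2])
E
python3 m.py
```

```text
scene
tea_tin [([556.1, 323.7], 0.83), ([558.0, 419.3], 0.62), ([427.7, 291.8], 0.49)]
empty_seat [([549.6, -117.8], 0.73)]
knob_middle [([495.0, -52.9], 0.42)]
front_mark [([364.1, -114.4], 0.93), ([517.7, 296.6], 0.65)]
carousel_base [([508.1, -54.1], 0.82), ([644.5, 7.3], 0.65)]
pepper_mill [([656.5, 434.5], 0.79)]
espresso_a [([672.3, 273.1], 0.71)]
[187.3, 168.1, 203.8, 191.6] [ 30. 102.  60.] bottom/ top ctr [533.2746798  306.07194299]
[182.1, 188.9, 189.9, 204.6] [ 21.5 102.   81.5] bottom/ top ctr [418.37915321 280.46689679]
[174.6, 162.5, 182.6, 180.2] [ 30.  101.   81.5] bottom/ top ctr [531.44317547 390.44938332]
[237.7, 183.5, 305.7, 252.5] [ 16. 100. 134.] bottom/ top ctr [472.486589   -63.33130566]
top
tea_tin [([541.2, 307.8], 0.93), ([444.5, 305.0], 0.79), ([553.0, 410.2], 0.72)]
empty_seat [([498.7, -61.0], 0.72), ([550.1, -128.9], 0.65)]
knob_middle [([515.3, -57.3], 0.53)]
front_mark [([374.4, -114.5], 0.77)]
carousel_base [([670.1, 271.6], 0.72), ([663.7, 443.8], 0.28)]
pepper_mill [([659.5, 444.8], 0.8), ([520.6, -67.7], 0.31)]
espresso_a [([677.9, 269.0], 0.55), ([426.7, -370.8], 0.52)]
[154.4, 174.9, 178.4, 197.6] [ 18. 144.  96.] bottom/ top ctr [545.62423786 313.81759836]
[164.8, 213.3, 181.1, 226.7] [ 18.  138.  106.5] bottom/ top ctr [440.18961964 293.15386568]
[127.2, 178.4, 145.6, 192.2] [ 18. 143. 146.] bottom/ top ctr [554.42668447 405.55308838]
[244.8, 163.1, 327.5, 241.5] [ 16. 150. 142.] bottom/ top ctr [497.88434204 -53.86390649]
```

```bash
cat > ov.py <<'E'
from h import *
def circ(x,y,r,z,n=72):
    a=np.linspace(0,2*np.pi,n,endpoint=False);return np.c_[x+r*np.cos(a),y+r*np.sin(a),np.full(n,z)]
def overlay(p,shapes,box,S,fn):
    x0,y0,x1,y1=box;im=cv2.resize(p['frame'][y0:y1,x0:x1],None,fx=S,fy=S,interpolation=2)
    for X,col in shapes:
        uv=((proj(p,X)-[x0,y0]+.5)*S).astype(int)
        cv2.polylines(im,[uv.reshape(-1,1,2)],True,col,1)
    cv2.imwrite(fn,im)
def edgefit(p,fn,x0):
    # maximise mean gradient magnitude-like along model outline
    pass
E
cat > fit.py <<'E'
from ov import *
from scipy.optimize import minimize
ps={c:optics.get_image(c) for c in ['scene','top']}
def chroma(p):
    return cv2.cvtColor(p['frame'],cv2.COLOR_BGR2Lab).astype(float)
def contrast(p,X_in,X_out):
    im=chroma(p)
    def samp(X):
        u=proj(p,X).astype(np.float32);return np.stack([cv2.remap(im[...,k].astype(np.float32),u[:,0].reshape(-1,1),u[:,1].reshape(-1,1),1)[:,0] for k in range(3)],1)
    return samp(X_in),samp(X_out)
def score(p,x,y,r,z,w=(.3,1,1)):
    # inside minus outside Lab difference, median robust
    a,b=contrast(p,circ(x,y,r-4,z),circ(x,y,r+4,z))
    d=np.abs((a-b)*w).sum(1);return np.minimum(d,40).mean()
def grid(views,x,y,r,z,R=20,st=1,w=(.3,1,1)):
    best=None
    for dx in np.arange(-R,R+.1,st):
        for dy in np.arange(-R,R+.1,st):
            s=sum(score(p,x+dx,y+dy,r,z,w) for p in views)
            if best is None or s>best[0]:best=(s,x+dx,y+dy)
    return np.round(best,2)
for nm,v in [('scene',[ps['scene']]),('top',[ps['top']]),('both',list(ps.values()))]:
    print(nm,'deck',grid(v,503,-57,125,34),'tin lid',grid(v,545,312,34.5,89))
import sys
E
python3 fit.py
```

```text
scene deck [ 24.58 493.   -57.  ] tin lid [ 16.39 531.   304.  ]
top deck [ 34.85 501.   -55.  ] tin lid [ 28.06 547.   313.  ]
both deck [ 58.16 501.   -55.  ] tin lid [ 41.52 546.   313.  ]
```

```bash
python3 - <<'E'
from ov import *
G=(0,255,255);M=(255,0,255)
sh=[(circ(501,-55,125,34),M),(circ(501,-55,18,167),M),(circ(546,313,34.5,89),G),(circ(546,313,33,0),G),(circ(550,-122,41,42),G),(circ(367,-114,4,30),G)]
p=optics.get_image('scene');overlay(p,sh,(150,140,370,300),3.6,'pics/s1.png')
p=optics.get_image('top');overlay(p,sh,(110,110,410,270),2.6,'pics/t1.png')
E
```

```text
(no output)
```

View pics/s1.png

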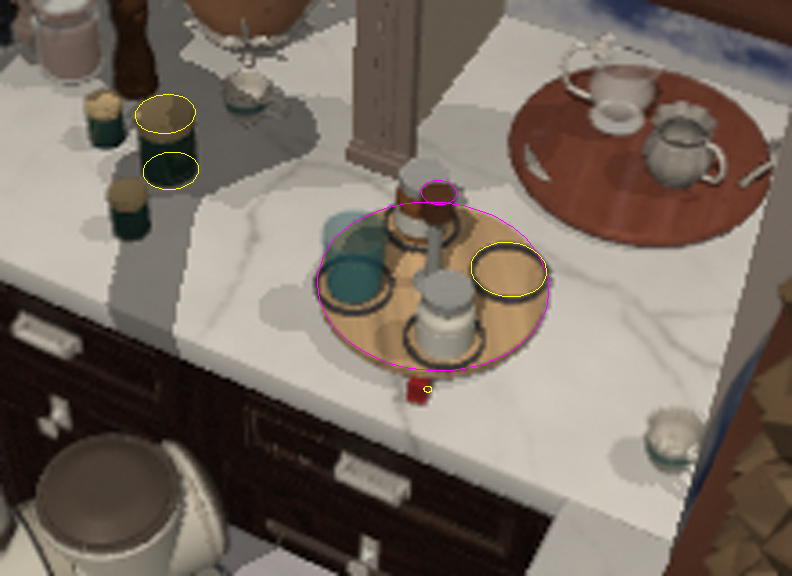

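View pics/t1.png

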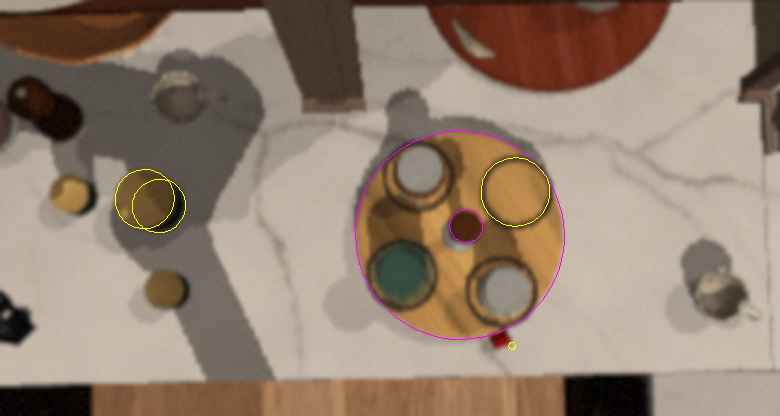

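```bash
cat > fit2.py <<'E'
from fit import *
for nm,p in ps.items():
    f=p['frame'].astype(int);m=(f[...,2]>110)&(f[...,1]<45)&(f[...,0]<60)
    m[:220]=0;m[260:]=0;m[:,:250]=0;m[:,330:]=0
    ys,xs=np.where(m);print(nm,'red',m.sum(),xs.mean(),ys.mean(),ys.min(),at_z(p,[[xs.mean(),ys.mean()]],22)[0])
    g=cv2.cvtColor(p['frame'],cv2.COLOR_BGR2GRAY).astype(np.float32)
    def dark(x,y):
        s=0
        for r in (40,41,42): 
            u=proj(p,circ(x,y,r,42)).astype(np.float32); s+=np.median(cv2.remap(g,u[:,0].reshape(-1,1),u[:,1].reshape(-1,1),1))
        return s
    best=min((dark(x,y),x,y) for x in np.arange(535,566,1.) for y in np.arange(-138,-108,1.));print('ring',best)
    print('knob',grid([p],500,-56,18,167,15,1,(1,1,1)), 'lid',grid([p],546,313,34.5,89,15,1,(1,.3,.3)))
E
python3 fit2.py
```

```text
scene deck [ 24.64 493.   -57.  ] tin lid [ 16.4 531.  304. ]
top deck [ 34.97 501.   -55.  ] tin lid [ 28.13 546.   313.  ]
both deck [ 58.29 501.   -55.  ] tin lid [ 41.64 546.   313.  ]
scene red 17 265.94117647058823 246.94117647058823 245 [ 371.74244547 -102.1327788    22.        ]
ring (np.float32(194.93262), np.float64(545.0), np.float64(-125.0))
knob [ 37.19 499.   -56.  ] lid [ 23.22 531.   302.  ]
top red 12 302.1666666666667 240.83333333333334 239 [ 372.30925915 -101.39847639   22.        ]
ring (np.float32(229.02637), np.float64(549.0), np.float64(-124.0))
knob [ 40. 497. -54.] lid [ 28.7 548.  314. ]
```

{"name": "move_arm", "arguments": {
  "steps": [
    [1,25,-30,-10,0,0,0],
    [1,50,-60,-25,0,0,0],
    [1,75,-92,-40,0,0,0],
    [1,103,-128,-60,0,0,0],
    [1,103,-128,-80,0,0,0]
  ]
}}

```text
clock: 2.52
position: [549.7, 309.2, 152.3]
ee_rot: [0.922, -0.386, 0.001, -0.001]
contact_force: [0.5, 0.4, -0.3]
gripper_width: 85.6
```

```bash
python3 - <<'E'
from ov import *
s=readout.read_state();print(s['position'],s['ee_rot'],s['joints'])
G=(0,255,255);M=(255,0,255)
sh=[(circ(546,312,34.5,89),G),(circ(*s['position'][:2],5,s['position'][2]),M)]
p=optics.get_image('scene');overlay(p,sh,(150,100,270,220),5,'pics/s2.png')
p=optics.get_image('top');overlay(p,sh,(100,130,220,250),5,'pics/t2.png')
a=cv2.imread('pics/s2.png');b=cv2.imread('pics/t2.png');cv2.imwrite('pics/st2.png',cv2.resize(np.hstack([a,b]),(800,400)))
E
```

```text
[549.73511569 309.19997674 152.34254086] [ 0.92248652 -0.38602475  0.0012972  -0.00135216] [ 0.76914767  0.45445343 -0.08961834  0.00154349 -1.02321685  0.00820909]
```

View pics/st2.png

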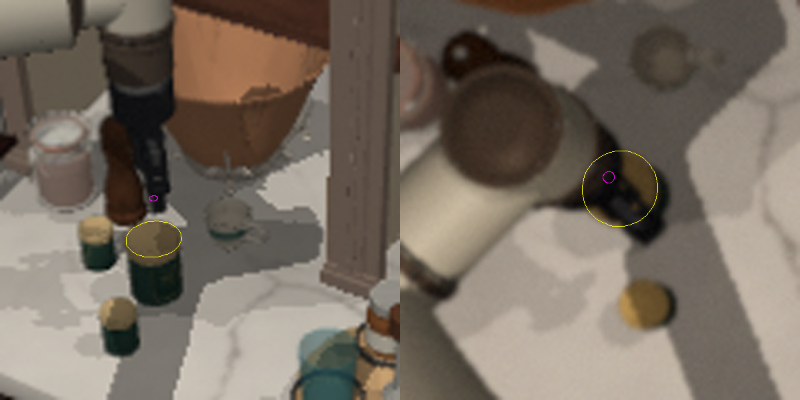

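{"name": "move_arm", "arguments": {
  "steps": [
    [1,0,0,0,0,0,0],
    [1,0,0,0,0,0,0]
  ]
}}

```text
clock: 2.78
position: [546.8, 313.6, 152.6]
ee_rot: [0.923, -0.384, 0.001, -0.001]
contact_force: [-0.4, 0.3, 0.7]
gripper_width: 85.5
```

{"name": "move_arm", "arguments": {
  "steps": [
    [1,-1,-1,-25,0,0,0],
    [1,-1,-1,-50,0,0,0],
    [1,-1,-1,-75,0,0,0],
    [1,-1,-1,-96,0,0,0],
    [1,-1,-1,-96,0,0,0]
  ]
}}

```text
clock: 3.2
position: [542.9, 311.5, 52.4]
ee_rot: [0.923, -0.384, -0.002, 0.003]
contact_force: [-1.1, -1.1, -0.8]
gripper_width: 85.2
```

```bash
python3 - <<'E'
from ov import *
s=readout.read_state();print(s['position'],s['contact_force'])
G=(0,255,255)
sh=[(circ(545,311,34.5,89),G)]
p=optics.get_image('scene');overlay(p,[],(150,120,240,210),5,'pics/s3.png')
p=optics.get_image('top');overlay(p,sh,(120,140,210,230),5,'pics/t3.png')
a=cv2.imread('pics/s3.png');b=cv2.imread('pics/t3.png');cv2.imwrite('pics/st3.png',cv2.resize(np.hstack([a,b]),(800,400)))
E
```

```text
[542.93896361 311.51499481  52.38305021] [-1.07960674 -1.10922875 -0.82677553]
```

View pics/st3.png

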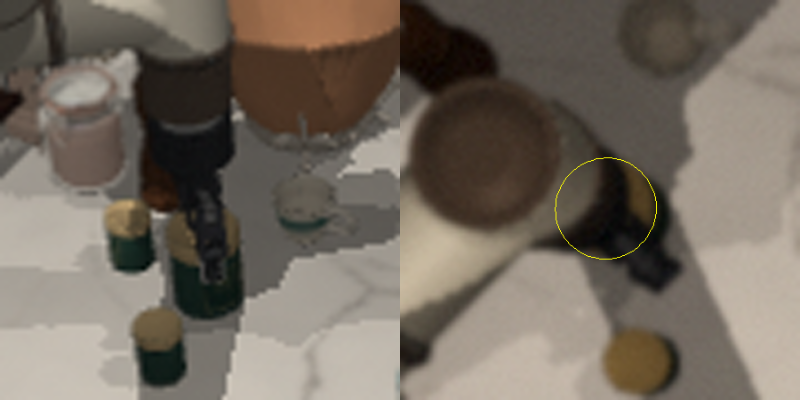

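Fingers straddle the tin with little contact force; closing.

{"name": "move_arm", "arguments": {
  "steps": [
    [-1,0,0,0,0,0,0],
    [-1,0,0,0,0,0,0],
    [-1,0,0,0,0,0,0],
    [-1,0,0,0,0,0,0],
    [-1,0,0,0,0,0,0]
  ]
}}

```text
clock: 3.72
position: [547.1, 313.2, 58.5]
ee_rot: [0.923, -0.384, 0.002, -0.003]
contact_force: [-0.5, 0.7, 7.0]
gripper_width: 67.3
```

{"name": "move_arm", "arguments": {
  "steps": [
    [-1,0,0,0,0,0,0],
    [-1,0,0,0,0,0,0],
    [-1,0,0,5,0,0,0],
    [-1,0,0,12,0,0,0],
    [-1,0,0,20,0,0,0]
  ]
}}

```text
clock: 4.13
position: [544.8, 310.9, 75.4]
ee_rot: [0.923, -0.384, -0.001, 0.001]
contact_force: [0.2, -0.4, -1.9]
gripper_width: 67.5
```

{"name": "move_arm", "arguments": {
  "steps": [
    [-1,0,0,25,0,0,0],
    [-1,-3,0,55,0,0,0],
    [-1,-8,-5,90,0,0,0],
    [-1,-15,-15,122,0,0,0],
    [-1,-25,-35,150,0,0,0]
  ]
}}

```text
clock: 4.55
position: [520.8, 277.4, 227.8]
ee_rot: [0.923, -0.384, 0.001, -0.001]
contact_force: [1.0, 0.1, -2.7]
gripper_width: 67.5
```

{"name": "move_arm", "arguments": {
  "steps": [
    [-1,-8,-25,12,0,0,0],
    [-1,-16,-52,22,0,0,0],
    [-1,-24,-80,25,0,0,0],
    [-1,-32,-108,25,0,0,0],
    [-1,-40,-136,25,0,0,0]
  ]
}}

```text
clock: 4.97
position: [479.4, 139.0, 251.2]
ee_rot: [0.923, -0.384, 0.0, -0.0]
contact_force: [-0.1, -0.6, -1.6]
gripper_width: 67.2
```

{"name": "move_arm", "arguments": {
  "steps": [
    [-1,0,-28,0,0,0,0],
    [-1,0,-56,0,0,0,0],
    [-1,0,-84,0,0,0,0],
    [-1,3,-112,0,0,0,0],
    [-1,10,-140,0,0,0,0]
  ]
}}

```text
clock: 5.38
position: [489.2, -1.1, 251.0]
ee_rot: [0.923, -0.384, -0.0, -0.0]
contact_force: [-0.0, 0.6, -1.5]
gripper_width: 67.1
```

{"name": "move_arm", "arguments": {
  "steps": [
    [-1,11,-25,0,0,0,0],
    [-1,22,-50,0,0,0,0],
    [-1,33,-75,0,0,0,0],
    [-1,44,-100,0,0,0,0],
    [-1,58,-124,0,0,0,0]
  ]
}}

```text
clock: 5.8
position: [547.8, -125.0, 250.8]
ee_rot: [0.923, -0.385, -0.0, -0.0]
contact_force: [-0.9, 0.6, -1.9]
gripper_width: 67.1
```

{"name": "move_arm", "arguments": {
  "steps": [
    [-1,0,0,0,0,0,0],
    [-1,0,0,0,0,0,0],
    [-1,0,0,0,0,0,0]
  ]
}}

```text
clock: 6.05
position: [547.7, -123.4, 250.2]
ee_rot: [0.923, -0.385, -0.001, -0.0]
contact_force: [-0.3, 1.2, -2.0]
gripper_width: 67.5
```

{"name": "move_arm", "arguments": {
  "steps": [
    [-1,0,0,-27,0,0,0],
    [-1,0,0,-55,0,0,0],
    [-1,0,0,-83,0,0,0],
    [-1,0,0,-110,0,0,0],
    [-1,0,0,-132,0,0,0]
  ]
}}

```text
clock: 6.47
position: [547.1, -122.3, 117.0]
ee_rot: [0.924, -0.384, -0.001, 0.0]
contact_force: [1.2, 0.0, -1.6]
gripper_width: 66.9
```

{"name": "move_arm", "arguments": {
  "steps": [
    [-1,0,0,0,0,0,0],
    [-1,0,0,0,0,0,0]
  ]
}}

```text
clock: 6.63
position: [547.7, -122.8, 118.2]
ee_rot: [0.924, -0.383, -0.001, 0.001]
contact_force: [1.2, -0.8, -1.6]
gripper_width: 67.6
```

```bash
python3 - <<'E'
from ov import *
s=readout.read_state();print(s['position'],s['contact_force'],s['joints'])
G=(0,255,255);M=(255,0,255)
x,y,z=s['position'];b=z-55
sh=[(circ(549,-124,39,42),G),(circ(x,y,33,b),M),(circ(x,y,34.5,b+89),M)]
for k,S in (('a',[]),('b',sh)):
  p=optics.get_image('scene');overlay(p,S,(225,150,325,250),4,'pics/x.png');a=cv2.imread('pics/x.png')
  p=optics.get_image('top');overlay(p,S,(260,140,360,240),4,'pics/x.png');b=cv2.imread('pics/x.png');cv2.imwrite(f'pics/st4{k}.png',np.hstack([a,b]))
E
```

```text
[ 547.74684607 -122.81791446  118.17940542] [ 1.24564586 -0.77405831 -1.57833821] [ 6.82682435e-02  3.86554308e-01 -3.01908703e-01  4.19092521e-04
 -8.84484421e-01  7.15169554e-01]
```

View pics/st4a.png

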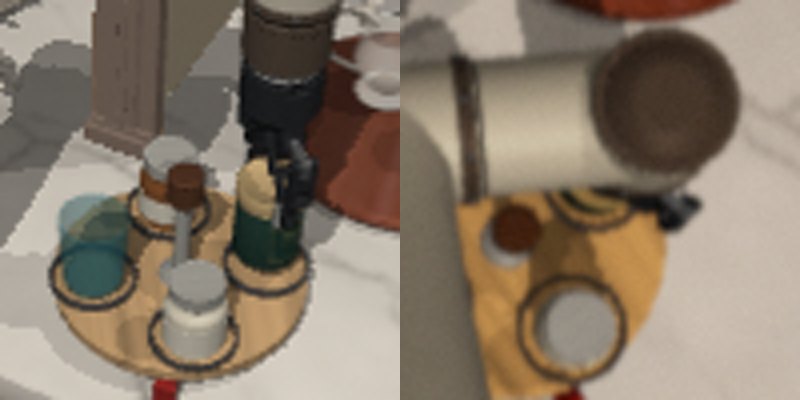

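View pics/st4b.png

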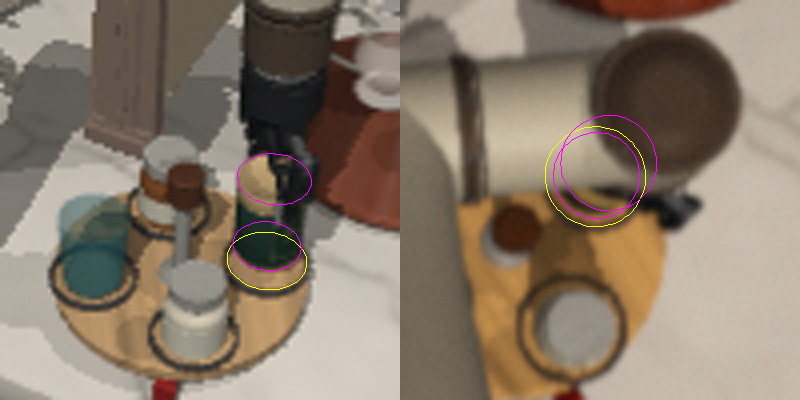

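```bash
python3 - <<'E'
from ov import *
G=(0,255,255);M=(255,0,255)
s=readout.read_state();x,y,z=s['position'];b=z-55
p=optics.get_image('top');S=[(circ(549,-124,39,42),G),(circ(549,-124,43,42),G),(circ(499,-56,125,34),M)]
overlay(p,S,(275,165,335,215),7,'pics/x.png');a=cv2.imread('pics/x.png')
overlay(p,[],(275,165,335,215),7,'pics/x.png');b=cv2.imread('pics/x.png')
cv2.imwrite('pics/t5.png',cv2.resize(np.hstack([a,b]),None,fx=.95,fy=.95))
print([ (q['uv'],q['conf'],at_z(p,[q['uv']],34)) for q in nets.tip_of('empty_seat',p)])
E
```

```text
[([313.0, 183.4], 0.86, array([[ 550.24258277, -139.21399024,   34.        ]]))]
```

View pics/t5.png

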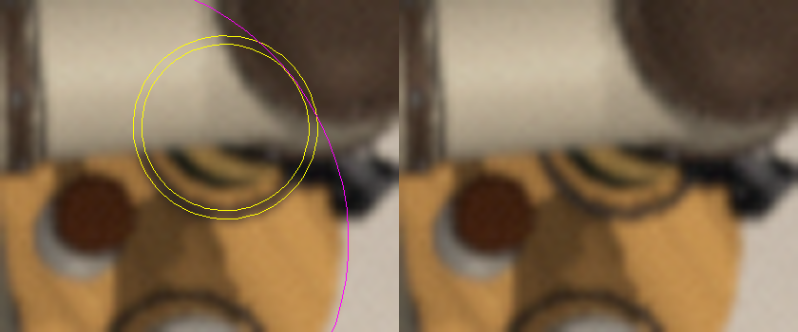

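{"name": "move_arm", "arguments": {
  "steps": [
    [-1,0,0,-8,0,0,0],
    [-1,0,0,-14,0,0,0],
    [-1,0,0,-19,0,0,0],
    [-1,0,0,-23,0,0,0],
    [-1,0,0,-25,0,0,0]
  ]
}}

```text
clock: 7.35
position: [547.8, -123.6, 92.4]
ee_rot: [0.923, -0.384, -0.001, 0.0]
contact_force: [-3.0, 2.1, 10.8]
gripper_width: 67.5
```

{"name": "move_arm", "arguments": {
  "steps": [
    [-1,0,0,-1,0,0,0],
    [-1,0,0,-2,0,0,0],
    [-1,0,0,-3,0,0,0]
  ]
}}

```text
clock: 7.6
position: [549.5, -123.4, 92.4]
ee_rot: [0.923, -0.384, 0.001, -0.0]
contact_force: [-4.2, 3.5, 13.4]
gripper_width: 67.2
```

```bash
python3 - <<'E'
from ov import *
G=(0,255,255);M=(255,0,255)
rs=[]
for i in range(3):
  p=optics.get_image('scene');s=readout.read_state();rs.append(np.r_[s['position'],s['contact_force'],s['wrist_torque']])
print(np.round(rs,2))
S=[(circ(547,-124,39,42),G),(circ(548,-124,33,34),M),(circ(548,-124,34.5,123),M)]
overlay(p,S,(265,170,315,240),8,'pics/x.png');a=cv2.imread('pics/x.png')
overlay(p,[],(265,170,315,240),8,'pics/x.png');b=cv2.imread('pics/x.png')
cv2.imwrite('pics/s6.png',np.hstack([a,b]))
p=optics.get_image('top')
overlay(p,[],(275,165,335,215),7,'pics/t6.png')
E
```

```text
[[ 5.4965e+02 -1.2340e+02  9.2460e+01 -2.0800e+00  2.7700e+00  7.5900e+00
   7.5000e-01  7.7000e-01 -2.0000e-02]
 [ 5.4961e+02 -1.2338e+02  9.2420e+01 -2.3100e+00  2.1900e+00  7.6400e+00
   6.7000e-01  7.7000e-01 -2.0000e-02]
 [ 5.4962e+02 -1.2339e+02  9.2440e+01 -1.8000e+00  2.5000e+00  8.2400e+00
   6.5000e-01  7.2000e-01 -1.0000e-02]]
```

View pics/s6.png

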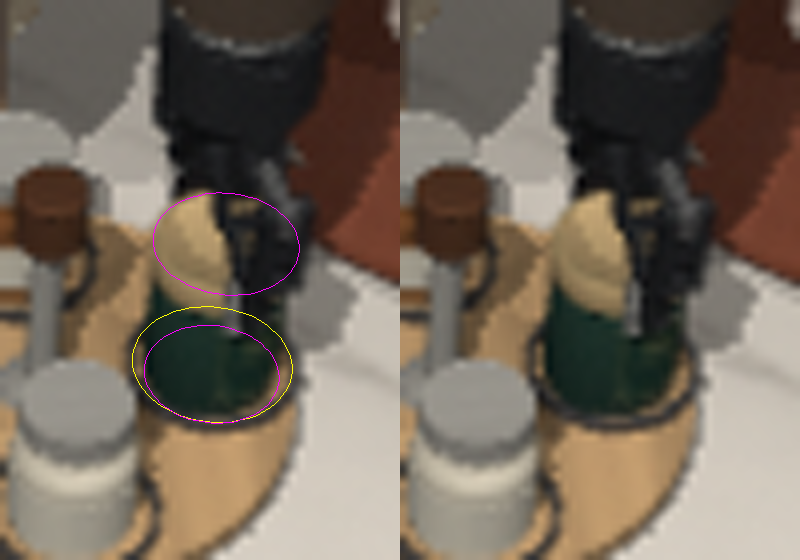

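View pics/t6.png

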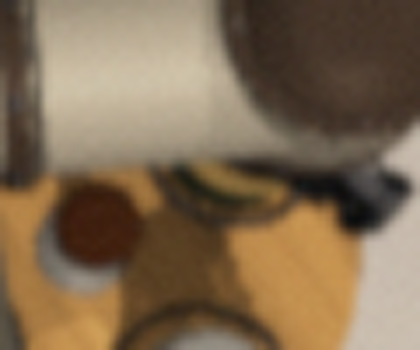

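{"name": "move_arm", "arguments": {
  "steps": [
    [-1,0,0,1,0,0,0],
    [-0.3,0,0,1,0,0,0],
    [0.7,0,0,1,0,0,0],
    [1,0,0,1,0,0,0],
    [1,0,0,1,0,0,0]
  ]
}}

```text
clock: 8.22
position: [548.3, -123.7, 91.0]
ee_rot: [0.923, -0.384, -0.0, 0.0]
contact_force: [-0.9, -0.5, -0.8]
gripper_width: 85.5
```

{"name": "move_arm", "arguments": {
  "steps": [
    [1,0,0,0,0,0,0],
    [1,0,0,0,0,0,0],
    [1,0,0,0,0,0,0],
    [1,0,0,0,0,0,0]
  ]
}}

```text
clock: 8.55
position: [548.4, -123.6, 91.2]
ee_rot: [0.923, -0.384, -0.0, 0.0]
contact_force: [0.7, 0.2, 0.3]
gripper_width: 85.6
```

```bash
python3 - <<'E'
from ov import *
G=(0,255,255);M=(255,0,255)
p=optics.get_image('scene')
S=[(circ(547,-124,39,42),G),(circ(548,-124,33,34),M),(circ(548,-124,34.5,123),M)]
overlay(p,S,(265,170,315,240),8,'pics/x.png');a=cv2.imread('pics/x.png')
overlay(p,[],(265,170,315,240),8,'pics/x.png');b=cv2.imread('pics/x.png')
cv2.imwrite('pics/s7.png',np.hstack([a,b]))
E
```

```text
(no output)
```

View pics/s7.png

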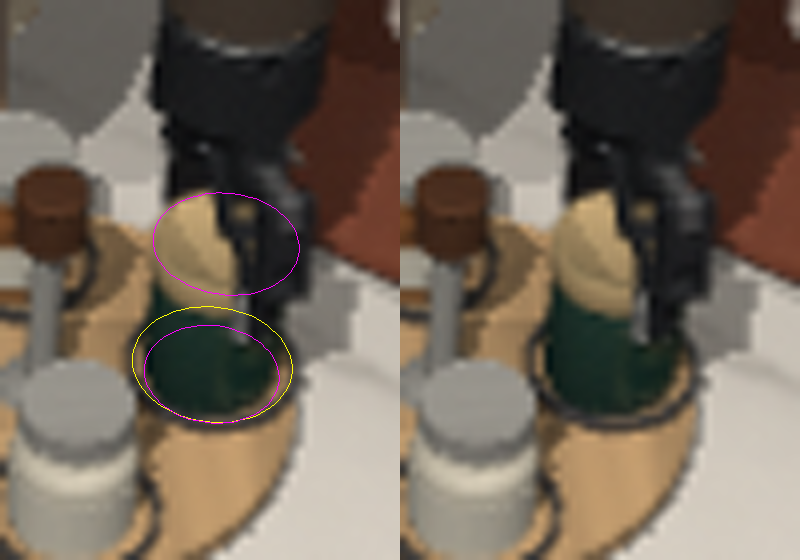

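{"name": "move_arm", "arguments": {
  "steps": [
    [1,0,0,8,0,0,0],
    [1,0,0,25,0,0,0],
    [1,0,0,55,0,0,0],
    [1,0,0,88,0,0,0],
    [1,0,0,115,0,0,0]
  ]
}}

```text
clock: 9.02
position: [548.8, -123.7, 209.2]
ee_rot: [0.923, -0.384, 0.001, -0.0]
contact_force: [1.4, -1.1, 0.6]
gripper_width: 85.4
```

{"name": "move_arm", "arguments": {
  "steps": [
    [1,-12,16,0,0,0,0],
    [1,-28,38,0,0,0,0],
    [1,-42,57,0,0,0,0],
    [1,-50,68,0,0,0,0],
    [1,-50,68,0,0,0,0]
  ]
}}

```text
clock: 9.43
position: [497.0, -54.2, 207.4]
ee_rot: [0.924, -0.383, 0.0, -0.0]
contact_force: [-0.3, 0.3, -0.1]
gripper_width: 85.2
```

```bash
python3 - <<'E'
from ov import *
G=(0,255,255);M=(255,0,255)
s=readout.read_state();print(s['position'],s['joints'])
x,y,z=s['position']
S=[(circ(549,-124,39,42),G),(circ(548,-124,33,34),M),(circ(548,-124,34.5,123),M),(circ(499,-56,18,167),G),(circ(x,y,4,z),M)]
p=optics.get_image('scene')
overlay(p,S,(225,150,325,250),4,'pics/x.png');a=cv2.imread('pics/x.png')
overlay(p,[],(225,150,325,250),4,'pics/x.png');b=cv2.imread('pics/x.png')
cv2.imwrite('pics/s8.png',np.hstack([a,b]))
p=optics.get_image('top');overlay(p,S,(240,140,340,240),5,'pics/t8.png')
E
```

```text
[497.02633994 -54.19416969 207.3695772 ] [ 2.16437658e-01  1.91884642e-01 -3.29228382e-01 -5.15218307e-04
 -1.04871446e+00  5.68100947e-01]
```

View pics/s8.png

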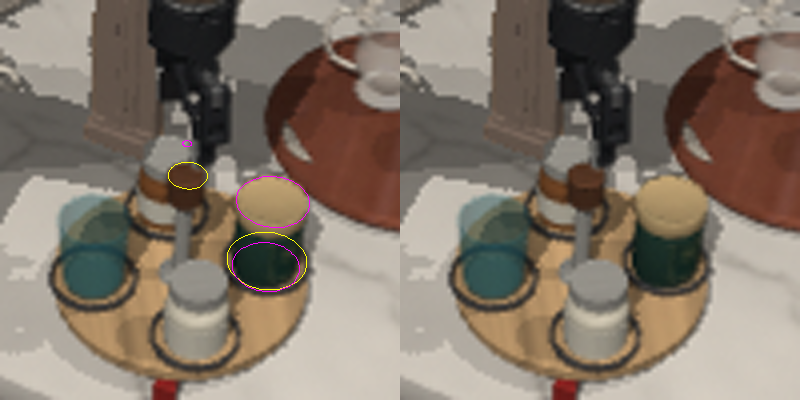

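View pics/t8.png

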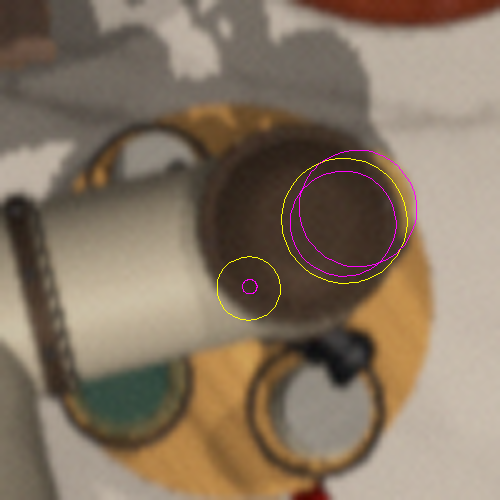

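{"name": "move_arm", "arguments": {
  "steps": [
    [1,0,0,-18,0,0,0],
    [1,0,0,-38,0,0,0],
    [1,0,0,-58,0,0,0],
    [1,0,0,-73,0,0,0],
    [1,0,0,-73,0,0,0]
  ]
}}

```text
clock: 9.95
position: [496.8, -56.5, 130.3]
ee_rot: [0.923, -0.385, -0.003, 0.002]
contact_force: [-0.6, -0.4, -0.6]
gripper_width: 85.6
```

{"name": "move_arm", "arguments": {
  "steps": [
    [-1,0,0,0,0,0,0],
    [-1,0,0,0,0,0,0],
    [-1,0,0,0,0,0,0],
    [-1,0,0,0,0,0,0],
    [-1,0,0,0,0,0,0]
  ]
}}

```text
clock: 10.37
position: [500.3, -54.7, 134.9]
ee_rot: [0.923, -0.384, 0.002, -0.002]
contact_force: [0.7, 3.9, 3.5]
gripper_width: 34.1
```

{"name": "move_arm", "arguments": {
  "steps": [
    [-1,0,0,0,0,0,0],
    [-1,0,0,0,0,0,0],
    [-1,0,0,0,0,0,0],
    [-1,0,0,0,0,0,0],
    [-1,0,0,0,0,0,0]
  ]
}}

```text
clock: 10.78
position: [500.3, -54.8, 134.9]
ee_rot: [0.923, -0.384, 0.002, -0.001]
contact_force: [1.6, 6.1, 5.7]
gripper_width: 34.5
```

{"name": "move_arm", "arguments": {
  "steps": [
    [-1,0.5,0.5,1,0,0,-0.04],
    [-1,1,1,1,0,0,-0.12],
    [-1,1,1,1,0,0,-0.2],
    [-1,1,1,1,0,0,-0.28],
    [-1,1,1,1,0,0,-0.36]
  ]
}}

```text
clock: 11.2
position: [500.8, -54.4, 134.9]
ee_rot: [0.839, -0.545, 0.001, -0.001]
contact_force: [2.5, 2.5, 0.8]
gripper_width: 34.2
```

```bash
python3 - <<'E'
from ov import *
s=readout.read_state();print(s['position'],s['joints'],s['wrist_torque'],s['contact_force'])
p=optics.get_image('scene');overlay(p,[],(225,150,325,250),5,'pics/s9.png')
E
```

```text
[500.79757026 -54.38480229 134.94179371] [ 2.15003650e-01  2.75811385e-01 -4.23799279e-01  7.85254820e-04
 -8.67729262e-01  2.03588693e-01] [ 0.56638888 -0.83999796  0.10761052] [2.49645382 2.45910404 0.75642671]
```

View pics/s9.png

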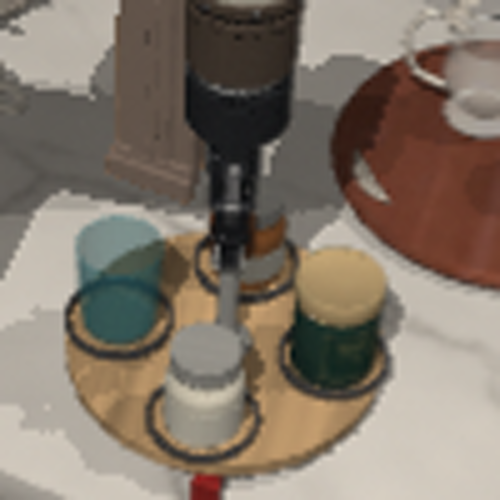

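Deck turns with the knob, clockwise as wanted, and the tin is stable. Continuing (1.50 rad more in total, checking before the end).

{"name": "move_arm", "arguments": {
  "steps": [
    [-1,0,0,0,0,0,-0.08],
    [-1,0,0,0,0,0,-0.16],
    [-1,0,0,0,0,0,-0.24],
    [-1,0,0,0,0,0,-0.32],
    [-1,0,0,0,0,0,-0.4]
  ]
}}

```text
clock: 11.67
position: [501.5, -54.2, 134.9]
ee_rot: [0.715, -0.7, 0.002, -0.002]
contact_force: [5.2, 1.4, -1.1]
gripper_width: 34.4
```

{"name": "move_arm", "arguments": {
  "steps": [
    [-1,0,0,0,0,0,-0.08],
    [-1,0,0,0,0,0,-0.16],
    [-1,0,0,0,0,0,-0.24],
    [-1,0,0,0,0,0,-0.32],
    [-1,0,0,0,0,0,-0.4]
  ]
}}

```text
clock: 12.08
position: [502.1, -54.4, 134.9]
ee_rot: [-0.561, 0.828, -0.002, 0.002]
contact_force: [8.3, 0.1, -2.3]
gripper_width: 34.1
```

{"name": "move_arm", "arguments": {
  "steps": [
    [-1,0,0,0,0,0,-0.08],
    [-1,0,0,0,0,0,-0.16],
    [-1,0,0,0,0,0,-0.24],
    [-1,0,0,0,0,0,-0.32],
    [-1,0,0,0,0,0,-0.4]
  ]
}}

```text
clock: 12.5
position: [502.7, -54.7, 135.0]
ee_rot: [-0.386, 0.923, -0.002, 0.003]
contact_force: [8.4, -1.8, -3.5]
gripper_width: 34.6
```

{"name": "move_arm", "arguments": {
  "steps": [
    [-1,0,0,0,0,0,-0.06],
    [-1,0,0,0,0,0,-0.12],
    [-1,0,0,0,0,0,-0.18],
    [-1,0,0,0,0,0,-0.18],
    [-1,0,0,0,0,0,-0.18]
  ]
}}

```text
clock: 12.92
position: [502.8, -54.9, 135.0]
ee_rot: [-0.303, 0.953, -0.001, 0.003]
contact_force: [10.5, -3.1, -4.2]
gripper_width: 34.3
```

```bash
cat > c.py <<'E'
from ov import *
import sys
k=sys.argv[1]
s=readout.read_state();print(s['position'],s['joints'],s['wrist_torque'],s['contact_force'],s['gripper_width'])
G=(0,255,255);M=(255,0,255)
ax=np.array([499,-56]);d=np.array([372.,-101.5])-ax;d/=np.linalg.norm(d);t=ax+85*d;e=ax+137*d
S=[(circ(*t,39,42),G),(circ(*t,34.5,123),M),(np.array([[*ax,34],[*e,34]]),M)]
p=optics.get_image('scene');overlay(p,S,(225,160,325,260),4,'pics/x.png');a=cv2.imread('pics/x.png')
overlay(p,[],(225,160,325,260),4,'pics/x.png');b=cv2.imread('pics/x.png');cv2.imwrite(f'pics/s{k}.png',np.hstack([a,b]))
p=optics.get_image('top');overlay(p,S,(250,150,340,250),4,'pics/x.png');a=cv2.imread('pics/x.png')
overlay(p,[],(250,150,340,250),4,'pics/x.png');b=cv2.imread('pics/x.png');cv2.imwrite(f'pics/t{k}.png',np.hstack([a,b]))
E
python3 c.py 10
```

```text
[502.84719772 -54.89716743 134.95870135] [ 0.21400746  0.27721358 -0.42246644  0.00282259 -0.86396547 -1.17125575] [-0.69889148 -2.32380576 -0.10268327] [10.54980628 -3.05901555 -4.20326281] 34.333138564235796
```

View pics/s10.png

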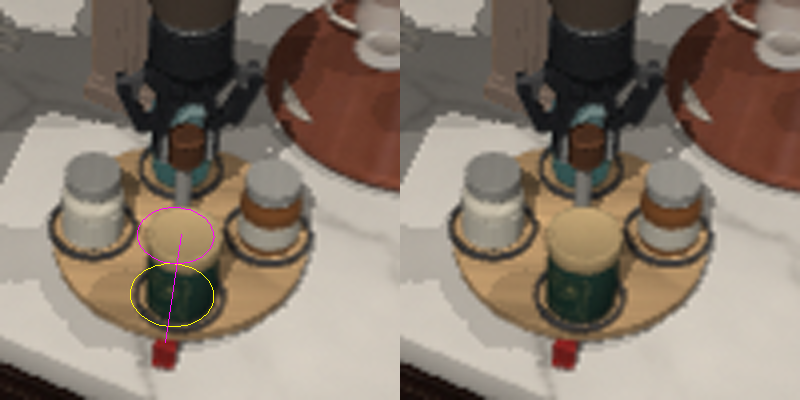

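View pics/t10.png

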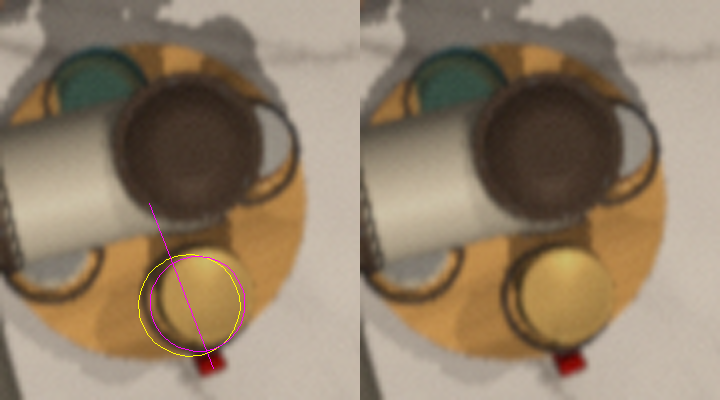

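{"name": "move_arm", "arguments": {
  "steps": [
    [-1,1,-0.5,0,0,0,-0.04],
    [-1,2,-1,0,0,0,-0.08],
    [-1,2,-1,0,0,0,-0.11],
    [-1,2,-1,0,0,0,-0.11],
    [-1,2,-1,0,0,0,-0.11]
  ]
}}

```text
clock: 13.43
position: [503.0, -55.1, 135.0]
ee_rot: [-0.25, 0.968, -0.0, 0.002]
contact_force: [4.0, 3.0, 1.3]
gripper_width: 34.3
```

```bash
sed -i 's/ax=np.array(\[499,-56\])/ax=np.array([500.5,-55.5])/' c.py; python3 c.py 11
python3 - <<'E'
from ov import *
ax=np.array([500.5,-55.5])
for c in ['scene','top']:
    p=optics.get_image(c);g=cv2.cvtColor(p['frame'],cv2.COLOR_BGR2GRAY).astype(np.float32)
    f=p['frame'].astype(int);m=(f[...,2]>110)&(f[...,1]<45)&(f[...,0]<60)
    m[:220]=0;m[260:]=0;m[:,:250]=0;m[:,330:]=0
    ys,xs=np.where(m);r=at_z(p,[[xs.mean(),ys.mean()]],22)[0][:2]
    def dark(x,y):
        X=np.vstack([circ(x,y,q,42) for q in (40,41,42)]);u=proj(p,X).astype(np.float32)
        v=cv2.remap(g,u[:,0].reshape(-1,1),u[:,1].reshape(-1,1),1)[:,0];return np.sort(v)[:int(.55*len(v))].mean()
    res=sorted((dark(x,y),x,y) for x in np.arange(405,436,1.) for y in np.arange(-105,-65,1.))[:5]
    print(c,'red',r,len(xs),'ring',np.round(res,1).tolist())
    # lid fit
    lab=cv2.cvtColor(p['frame'],cv2.COLOR_BGR2Lab).astype(np.float32)
    def samp(X):
        u=proj(p,X).astype(np.float32);return cv2.remap(lab,u[:,0].reshape(-1,1),u[:,1].reshape(-1,1),1)[:,0]
    lid=max((np.minimum(np.abs(samp(circ(x,y,31,123))-samp(circ(x,y,38.5,123))).sum(1),40).mean(),x,y) for x in np.arange(405,436,1.) for y in np.arange(-105,-65,1.))
    print('lid',np.round(lid,1))
    for nm in ('knob_middle','empty_seat','front_mark'):
        print(nm,[(at_z(p,[q['uv']],dict(knob_middle=149,empty_seat=34,front_mark=30)[nm])[0][:2].round(1),round(q['conf'],2)) for q in nets.tip_of(nm,p)][:2])
E
```

```text
[502.96661982 -55.11703181 134.96878091] [ 2.12376302e-01  2.79182146e-01 -4.18593086e-01  4.21012584e-04
 -8.69252349e-01 -1.27804217e+00] [ 0.76217723 -1.08502854 -0.04852991] [3.96931745 3.00616665 1.27429443] 34.28178073783853
scene red [ 371.74244547 -102.1327788 ] 17 ring [[45.5, 426.0, -71.0], [45.6, 425.0, -71.0], [45.6, 427.0, -71.0], [45.7, 428.0, -70.0], [45.7, 428.0, -71.0]]
lid [ 31.8 416.  -83. ]
knob_middle [(array([487.3, -63.1]), 0.63)]
empty_seat [(array([416. , -86.7]), 0.81)]
front_mark [(array([ 375.7, -109.9]), 0.71)]
top red [ 372.34374876 -102.01331881] 11 ring [[62.5, 422.0, -84.0], [62.6, 421.0, -84.0], [62.6, 422.0, -85.0], [62.9, 421.0, -85.0], [63.1, 421.0, -83.0]]
lid [ 34.3 418.  -85. ]
knob_middle [(array([424.1, -77.6]), 0.58)]
empty_seat [(array([416.9, -77.2]), 0.67)]
front_mark []
```

View pics/s11.png

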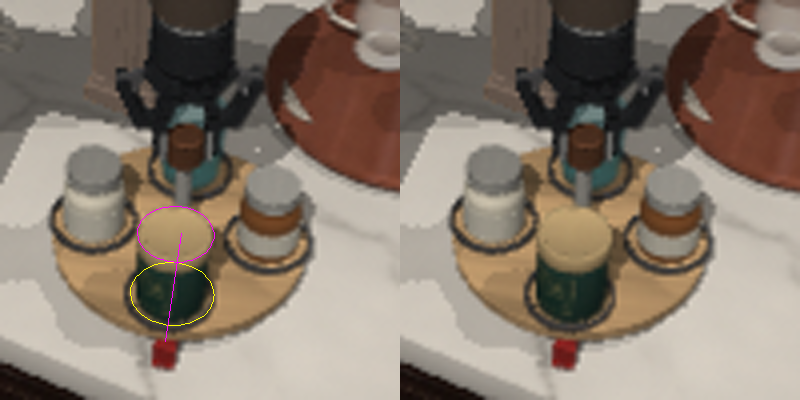

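View pics/t11.png

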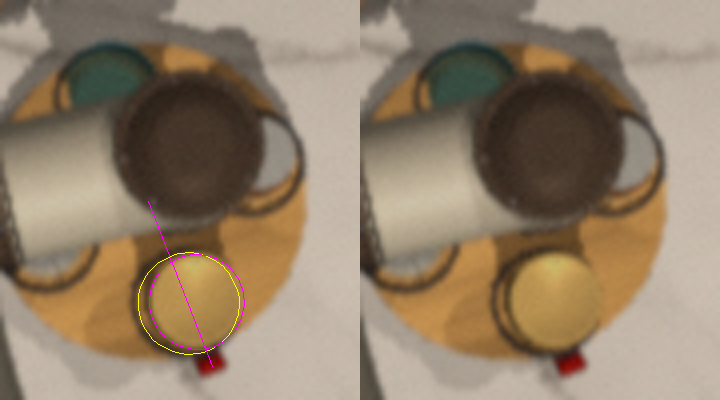

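{"name": "move_arm", "arguments": {
  "steps": [
    [-1,0,0,0,0,0,0],
    [-1,0,0,0,0,0,0],
    [-1,0,0,0,0,0,0],
    [-1,0,0,0,0,0,0],
    [-1,0,0,0,0,0,0]
  ]
}}

```text
clock: 14.35
position: [503.0, -55.1, 134.9]
ee_rot: [-0.25, 0.968, -0.0, 0.002]
contact_force: [4.8, 3.3, 0.5]
gripper_width: 34.3
```

```bash
python3 - <<'E'
from h import *
for c in('scene','top'):
    p=optics.get_image(c)
    for n in('pepper_mill','espresso_a'): print(c,n,[(at_z(p,[q['uv']],0)[0][:2].round(0),round(q['conf'],2)) for q in nets.tip_of(n,p)])
s=readout.read_state();print(s['clock'],s['position'],s['gripper_width'],s['contact_force'],np.abs(s['joint_vel']).max())
print(workorder.job_done())
E
```

```text
scene pepper_mill [(array([652., 433.]), 0.85)]
scene espresso_a [(array([ 418., -366.]), 0.75), (array([670., 265.]), 0.56)]
top pepper_mill [(array([655., 432.]), 0.93), (array([422., -89.]), 0.41)]
top espresso_a [(array([669., 271.]), 0.83), (array([ 427., -375.]), 0.83)]
14.65 [502.96690537 -55.12360018 134.94809995] 34.422178597953646 [3.51574775 3.94834615 1.45380468] 0.0020062101649541476
the job is handed in; nothing more can be done
None
```

The tea tin now stands upright in the empty ringed place, in line with the red front pointer. I handed the job in at about 14.7 s with the knob still gripped.

I gripped the largest of the three green tins at the lid and carried it across on the near side. I set it down until it pressed on the deck, let go and lifted clear. Then I gripped the knob from above and turned the deck about 1.85 rad clockwise.

**Last checks:**
- **Place and pointer:** the target centre was (420, -84) mm. The top picture put the ring at (422, -84) and the lid at (418, -85), and the scene picture put the lid at (416, -83). All are within about 3 mm sideways of the pointer's line.
- **Knob grip:** the finger opening read 34.4 mm on the 36 mm knob. The grasp point was about 5 mm above the knob's middle by its reading, and the arm was still. The force between the fingers and the knob was not measured directly.
- **Mill and cups:** their positions matched the start to within about 13 mm, which is the scatter of the networks. I saw no contact with them.

**Readings that disagreed:**
- The scene camera's fit of the ring came out at (426, -71), because the tin hides most of it. I did not use it.
- Some of the networks' points for the knob and the pointer were also well off. I went by the colour fits and the pictures instead.
- Grip forces suggested the turning axis is 1 to 2 mm further in x than my first camera estimate. I shifted the arm to relieve the strain.

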